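# Make room in the pot rack and slot in the red-lidded pot

### The job

The red-lidded sample pot belongs in the middle of the row in the rack, with two white-lidded pots on either side, but the gap there is too narrow. Gently nudge the white-lidded pots apart along the rack towards its end stops, never pressing hard on them, then lower the red-lidded pot carefully into the gap so that it stands upright on the rack floor. All four other pots stay standing in the rack and are not lifted out, and everything else on the bench is left as it is.

Things in the scene. Friction and masses are not known exactly. Their poses are not given: they have to be found in the camera images.
- rack: Fixed open-topped pot rack, a straight channel 325 mm long along its own y. Origin: centre of its underside on the bench, z up. Slick white floor 6 mm above the bench; aluminium side lips, tops 22 mm above the bench, inner faces at x = -31 and +31 mm, outer -37 and +37. A grey end stop is clamped near each end (see rack_mid).
- rack_mid (a point): Middle of the rack's channel floor, 6 mm above the bench, axes as the rack. The two rigid grey end stops (60 mm tall plates across the channel) are 266.2 mm apart inside, but the pair sits up to 7 mm off this middle, either way along y; its place is NOT measured and must be felt. With all five pots in line the row has about 2.5 mm of play in all.
- red_pot: Pot to put in: closed white sample pot with a RED screw lid, 0.1 to 0.2 kg, 60 mm tall; round body 46 mm in diameter, lid 48 mm in diameter from 47 mm up. Origin: centre of its underside, z up. Stands alone on the bench at the robot's left.
- pot_a: One of the four white-lidded pots of the row (orange-banded), 0.14 to 0.28 kg, 68 mm tall; body 52 mm in diameter, lid 54 mm from 53 mm up (neighbours touch lid to lid). Origin: centre of its underside. Loose, slides easily along the rack floor; two and two in any order, 32 to 34 mm between the lids of the middle two, the outer ones 0 to 15 mm from the stops.
- pot_b: One of the four white-lidded pots of the row (green-banded), 0.14 to 0.28 kg, 68 mm tall; body 52 mm in diameter, lid 54 mm from 53 mm up (neighbours touch lid to lid). Origin: centre of its underside. Loose, slides easily along the rack floor; two and two in any order, 32 to 34 mm between the lids of the middle two, the outer ones 0 to 15 mm from the stops.
- pot_c: One of the four white-lidded pots of the row (orange-banded), 0.14 to 0.28 kg, 68 mm tall; body 52 mm in diameter, lid 54 mm from 53 mm up (neighbours touch lid to lid). Origin: centre of its underside. Loose, slides easily along the rack floor; two and two in any order, 32 to 34 mm between the lids of the middle two, the outer ones 0 to 15 mm from the stops.
- pot_d: One of the four white-lidded pots of the row (green-banded), 0.14 to 0.28 kg, 68 mm tall; body 52 mm in diameter, lid 54 mm from 53 mm up (neighbours touch lid to lid). Origin: centre of its underside. Loose, slides easily along the rack floor; two and two in any order, 32 to 34 mm between the lids of the middle two, the outer ones 0 to 15 mm from the stops.
- tape: Bystander, not to be disturbed: roll of label tape lying flat, 68 mm across, 19 mm high. Origin at the centre of its underside.
- boats: Bystander, not to be disturbed: stack of white weighing boats, 63 mm square, 28 mm high. Origin at the centre of its underside.
- beaker: Bystander, not to be disturbed: small glass beaker, 44 mm across, 55 mm high. Origin at the centre of its underside.
- labels: Bystander, not to be disturbed: white roll of blank labels lying flat, 67 mm across, 40 mm high. Origin at the centre of its underside.
- amber: Bystander, not to be disturbed: amber bottle with black cap, 58 mm across, 118 mm high. Origin at the centre of its underside.
- marker: Bystander, not to be disturbed: black marker pen lying on the bench, 138 mm long. Origin at the centre of its underside.
Things that resemble listed ones, but are neither listed nor needed, are in the scene too. Leave any blue or purple look-alike of the pot_d alone.

How it is judged:
By the outcome, as a careful person would: the job done as asked, in the order asked, and still so for the second after the job is handed in, with the robot touching nothing.
It also fails if it takes over 67 s, if anything falls off the work surface, if the arm or the gripper's body presses on something with over 40 N, if the wrist force passes 120 N, or if a joint passes its speed limit or range.

### The arm

A 7-joint arm with a two-finger parallel gripper is mounted at the origin on a cart in front of the work surface, level with it; the furniture and walls round the work are solid. World frame = base frame: x ahead of the robot, y to its left, z up, the work surface at z = 0. Lengths are in m, angles in degrees, forces in N, time in s.
With the tool pointing down it reaches from about 0.4 to 0.85 m from the base axis. Payload 4.4 kg.
Tool frame: the origin (TCP) lies where the fingers leave the gripper's body, on its centre line; the fingertips stand 97 mm ahead of it and the grasp point (between the pads) lies 78 mm ahead of it; z points along the fingers, x is the direction in which the jaws open and shut, and the axes are right-handed (so a half turn about z gives the same grasp; the last joint's range is limited). The gripper opens to 94 mm and grips with 3 to 60 N. Pads are 16 mm wide; open, the fingers measure 119 mm over their backs; the gripper's body (75 mm by 177 mm) begins 78 mm behind the grasp point.
Start: joints at [66.245, 36.005, 2.206, 86.941, -1.547, 57.084, -1.146], TCP at [0.222, -0.611, 0.303] pointing down, gripper open.
Joint ranges: [-175.42, 175.42], [-21.48, 121.26], [-71.46, 75.88], [10.55, 141.38], [-63.04, 243.04], [13.31, 113.54], [-168.57, 168.57]. Speed limits (degrees/s): [147.25, 147.25, 180, 180, 180, 180, 180].

### API

Orientations are given as [roll, pitch, yaw] about the fixed x, y, z axes, in that order (R = Rz(yaw) Ry(pitch) Rx(roll)).
In Python, from station import arm gives the robot as it stands. The module is installed in compiled form; this text tells all that it offers.
- The arm moves only by the tool step_arm, never from a script. Its argument "moves" is a list of rows, each a list of 3 entries, a list of its own where there are three numbers: the turn, a rotation vector about the tool's x, y, z in units of 180 degrees (1.0 is 180 degrees), then the shift along the tool's x, y, z in units of 400 mm (1.0 is 400 mm), then the opening, from 0 (shut) to 1 (fully open). A call has 1 to 10 rows; each row is the pose to reach, as a shift and turn from the pose measured when the call began, along the tool's axes at that moment, turning the shorter way round; what a row does not reach only later rows make up. A row lasts 1/12 s, in which the tool goes at most 41.7 mm and 7.16 degrees, less where a joint would pass 70% of its speed; a pose out of reach is approached as far as the arm can. A call with a number of a shift or a turn outside -1 to 1 is refused whole. A call with a gripper value outside its range is refused whole. The fingers move at their own pace and stop on an object; the grip force is fixed at half the most. Time passes only in rows, so rows that repeat a pose let the fingers close. It gives the time, the measured TCP pose, the force and the opening at its end, in the units of the state.
- arm.state(): the state, without advancing time (a new reading comes with each control period).
- arm.read_camera(name): name is "scene" or "side" or "wrist"; returns the picture (384x512x3 uint8, red, green, blue); there is no depth.
- arm.get_calibration(name): a dict with "mtx" (3x3 intrinsics, pixels), "eye" and "rotation" of the camera in the world. Camera axes: x right, y down, z forward; pixel columns grow to the right and rows downward; lengths in m; the calibration is good to about 2 mm. A picture is of the moment at which its call begins: read the wrist's pose just before it. get_calibration takes no time and is no camera call; for the wrist camera it gives the pose at the moment of the call.
- arm.job_done(): hands the job in, once; it reports no verdict.
The state is a dict: "clock": time; "qpos": joint angles; "joint_velocities": joint speeds; "joint_torque": joint torques, N m; "eef_pos": TCP position; "tcp_rot": TCP orientation; "wrist_force": force on the tool from outside, world axes, zero at the start; "wrist_torque": the same for the moment, N m; "width": opening from 0.0 (shut) to 1.0 (fully open).
Only numpy, scipy, OpenCV 4.12 (cv2) and the standard library are available. Lean on these libraries where they do the work, as an engineer would, in place of code of your own. Each camera call takes 0.05 s, during which the arm holds its last target. There are 200 camera calls.

## Working session

There is one attempt and no reset: what is moved stays moved. The work goes in short steps, Python scripts to look and compute and a tool call to move; the robot and the scene stay as the last step left them, time stands still between calls to the robot, and variables do not carry over. Pictures are saved under pics/ and viewed, about 8 in all and at most 12, crops included, and the job is handed in when it is done.

Besides the shell and the picture viewer there is one more tool, called as name(argument=value, ...) on one line, values as JSON. step_arm: Moves the arm, as the interface text tells. Its arguments: {"type":"object","properties":{"moves":{"type":"array","items":{"type":"array"}}},"required":["moves"]}

```bash
mkdir -p pics; python3 - <<'E'
from station import arm
import cv2
s=arm.state(); print(s)
for n in("scene","side","wrist"):
    c=arm.get_calibration(n); print(n,c)
    cv2.imwrite(f"pics/{n}0.png",arm.read_camera(n)[:,:,::-1])
a=cv2.imread("pics/scene0.png");b=cv2.imread("pics/side0.png")
E
```

```text
{'clock': 0.0, 'qpos': array([66.24763234, 36.05932174,  2.20365127, 86.99507128, -1.54712614,
       57.08303741, -1.14566037]), 'joint_velocities': array([ 0.08057494,  0.02746795,  0.09334303, -0.06650753,  0.07799267,
        0.03099801, -0.03446692]), 'joint_torque': array([-8.30585104e-04, -5.49730754e+01,  1.14382580e+00, -1.86630875e+01,
       -5.20801032e-02,  2.37623375e-02,  1.72632458e-04]), 'eef_pos': array([ 0.2219812 , -0.61041227,  0.30175489]), 'tcp_rot': array([ 1.79998056e+02,  1.07701738e-01, -7.00183762e+01]), 'wrist_force': array([-0.14722298, -0.10795191, -1.23755385]), 'wrist_torque': array([ 0.04042925, -0.01333687, -0.0535361 ]), 'width': 1.0000831448483374}
scene {'mtx': array([[490.14018763,   0.        , 259.61398076],
       [  0.        , 490.14018763, 193.52620673],
       [  0.        ,   0.        ,   1.        ]]), 'eye': array([-0.55409994,  0.74160885,  1.53776992]), 'rotation': array([-136.61582743,   -1.08523032, -122.97983698])}
side {'mtx': array([[378.62510396,   0.        , 254.65116744],
       [  0.        , 378.62510396, 192.94983823],
       [  0.        ,   0.        ,   1.        ]]), 'eye': array([ 0.30427688, -1.19976711,  0.82825081]), 'rotation': array([-122.87616288,   -0.56116909,  -13.86061835])}
wrist {'mtx': array([[284.88064826,   0.        , 257.39975173],
       [  0.        , 284.88064826, 193.32144789],
       [  0.        ,   0.        ,   1.        ]]), 'eye': array([ 0.2886514 , -0.58674331,  0.38261605]), 'rotation': array([ 1.66104652e+02,  1.01749475e-01, -7.00817933e+01])}
```

View pics/scene0.png

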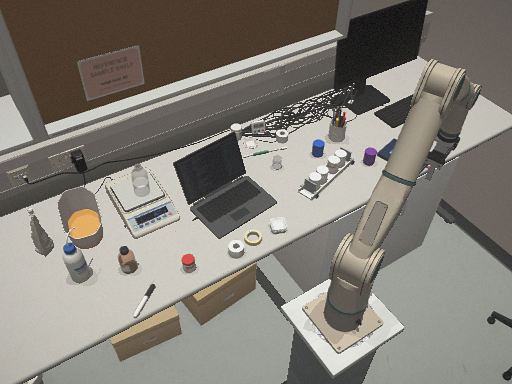

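View pics/side0.png

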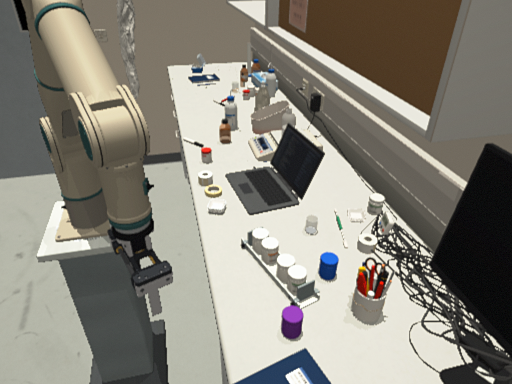

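The scene view shows the red-lidded pot alone at (189,262), the rack with four white pots around (328,172), and blue (318,148) and purple (370,156) look-alikes. The side view shows the red lid at (206,152), the rack from (245,240) to (315,300), and another small red thing at (246,93). I'll measure and enlarge these.

```bash
cat > h.py <<'E'
import numpy as np,cv2
from station import arm
from scipy.spatial.transform import Rotation as R
def ray(n,p,z,c=None):
    c=c or arm.get_calibration(n)
    d=R.from_euler('xyz',c['rotation'],degrees=True).as_matrix()@np.linalg.solve(c['mtx'],[p[0],p[1],1])
    return c['eye']+d*(z-c['eye'][2])/d[2]
def proj(n,X,c=None):
    c=c or arm.get_calibration(n)
    q=R.from_euler('xyz',c['rotation'],degrees=True).as_matrix().T@(np.asarray(X)-c['eye']); q=c['mtx']@q
    return q[:2]/q[2]
E
python3 - <<'E'
from h import *
for n in("scene","side"):
    im=cv2.imread(f"pics/{n}0.png"); hsv=cv2.cvtColor(im,cv2.COLOR_BGR2HSV)
    m=(((hsv[...,0]<8)|(hsv[...,0]>172))&(hsv[...,1]>130)&(hsv[...,2]>80)).astype('uint8')
    k,l,st,ce=cv2.connectedComponentsWithStats(m)
    for i in range(1,k):
        if st[i,4]>15: print(n,"red",st[i],ce[i].round(1),ray(n,ce[i],.056).round(3))
a=cv2.imread("pics/scene0.png");b=cv2.imread("pics/side0.png")
f=lambda i,x,y,w,h:cv2.resize(i[y:y+h,x:x+w],(400,300),interpolation=cv2.INTER_CUBIC)
cv2.imwrite("pics/crop.png",np.vstack([np.hstack([f(a,288,138,80,60),f(b,232,220,100,75)]),np.hstack([f(a,160,230,80,60),f(b,170,125,80,60)])]))
for p in[(302,192),(353,155)]: print(ray("scene",p,.02))
E
```

```text
scene red [342 112   4  10  19] [343.7 117.6] [ 0.817 -0.673  0.056]
scene red [182 254  12  11 106] [187.6 258.8] [0.468 0.361 0.056]
side red [243  90   7   3  18] [246.2  90.9] [0.834 1.146 0.056]
side red [201 148  10   6  49] [205.6 150.3] [0.466 0.355 0.056]
side red [369 265   6  25  78] [371.7 277. ] [ 0.814 -0.538  0.056]
side red [357 272  10  25 161] [361.6 283.6] [ 0.775 -0.554  0.056]
side red [374 281  10  18  90] [379.  289.4] [ 0.811 -0.584  0.056]
[ 0.54522115 -0.22251528  0.02      ]
[ 0.61079156 -0.56391923  0.02      ]
```

View pics/crop.png

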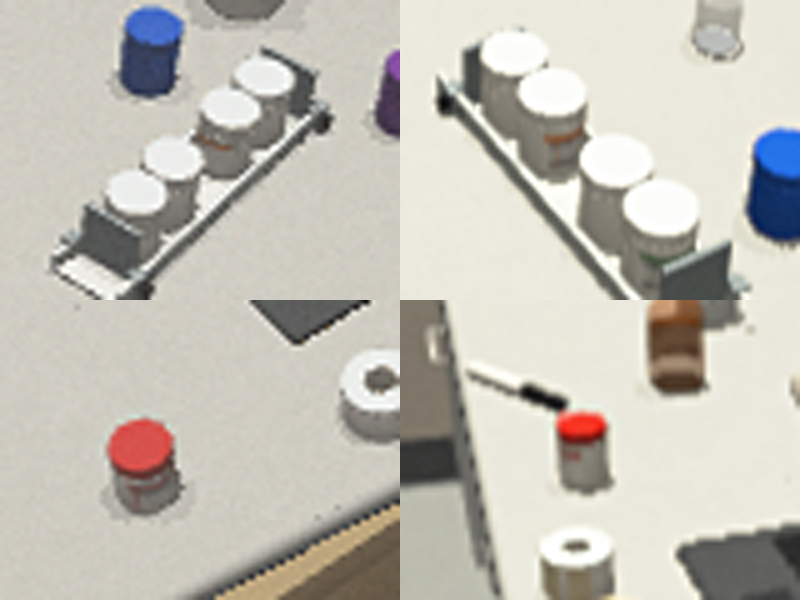

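Confirmed: the enlarged crop shows four white lids in the rack (two and two, orange and green bands). The red-lidded white-bodied pot stands at about (0.467, 0.358) on the bench. The blue and purple pots stand outside the rack and stay untouched. Next I move over the rack for a wrist view.

```bash
cat >> h.py <<'E'
def mv(pos,yaw=None):
    s=arm.state(); T=R.from_euler('xyz',s['tcp_rot'],degrees=True)
    G=R.from_euler('xyz',[180,0,s['tcp_rot'][2] if yaw is None else yaw],degrees=True)
    t=(T.inv()*G).as_rotvec()/np.pi; d=T.inv().apply(np.asarray(pos)-s['eef_pos'])/.4
    print('turn',t.round(4).tolist(),'shift',d.round(4).tolist(),'q',s['qpos'].round(0).tolist(),'clk',round(s['clock'],2))
E
python3 -c "
from h import *
mv([.585,-.43,.31],11)"
```

```text
turn [-0.0003, 0.0004, -0.4501] shift [-0.114, -1.007, -0.0199] q [66.0, 36.0, 2.0, 87.0, -2.0, 57.0, -1.0] clk 0.15
```

step_arm(moves=[[[0,0,-0.45],[-0.11,-0.98,-0.02],1],[[0,0,-0.45],[-0.11,-0.98,-0.02],1],[[0,0,-0.45],[-0.11,-0.98,-0.02],1],[[0,0,-0.45],[-0.11,-0.98,-0.02],1],[[0,0,-0.45],[-0.11,-0.98,-0.02],0],[[0,0,-0.45],[-0.11,-0.98,-0.02],0],[[0,0,-0.45],[-0.11,-0.98,-0.02],0],[[0,0,-0.45],[-0.11,-0.98,-0.02],0],[[0,0,-0.45],[-0.11,-0.98,-0.02],0],[[0,0,-0.45],[-0.11,-0.98,-0.02],0]])

```text
clock: 0.98
eef_pos: [0.5808, -0.4299, 0.3097]
tcp_rot: [-179.7, -0.2, 2.3]
wrist_force: [0.3, 0.1, 0.2]
width: 0.615
```

```bash
python3 -c "
from h import *
mv([.585,-.43,.31],11)"
```

```text
turn [-0.0014, -0.0011, -0.0483] shift [0.0104, 0.0006, -0.0007] q [43.0, 43.0, -17.0, 72.0, 12.0, 66.0, 28.0] clk 0.98
```

step_arm(moves=[[[0,0,-0.048],[0.01,0,0],0],[[0,0,-0.048],[0.01,0,0],0],[[0,0,-0.048],[0.01,0,0],0],[[0,0,-0.048],[0.01,0,0],0]])

```text
clock: 1.32
eef_pos: [0.5844, -0.43, 0.3092]
tcp_rot: [-179.7, -0.2, 10.8]
wrist_force: [-1.6, -0.3, 0.1]
width: 0.329
```

```bash
python3 -c "
from h import *
c=arm.get_calibration('wrist');im=arm.read_camera('wrist')[:,:,::-1];cv2.imwrite('pics/w1.png',im)
np.save('c1.npy',c,allow_pickle=True);print(c,arm.state()['eef_pos'],arm.state()['tcp_rot'])"
```

```text
{'mtx': array([[284.88064826,   0.        , 257.39975173],
       [  0.        , 284.88064826, 193.32144789],
       [  0.        ,   0.        ,   1.        ]]), 'eye': array([ 0.5727362 , -0.36225335,  0.39021668]), 'rotation': array([ 1.66400668e+02, -1.37112741e-01,  1.07770090e+01])} [ 0.58417405 -0.43032536  0.30936265] [-1.79756696e+02 -1.67149915e-01  1.08123094e+01]
```

View pics/w1.png

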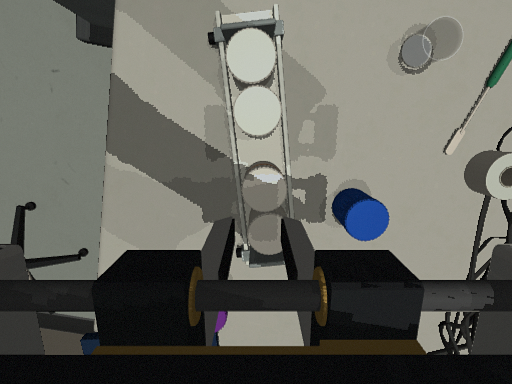

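The wrist view shows the rack running down column ~255. Two bright lids are at (250,55) and (257,111), and two shadowed ones are at (265,185) and (265,233), with the gap around row 147. I'll measure the rack axis and lids by casting rays.

```bash
python3 - <<'E'
from h import *
c=np.load('c1.npy',allow_pickle=True).item()
im=cv2.imread('pics/w1.png'); g=cv2.cvtColor(im,cv2.COLOR_BGR2GRAY)
m=(g>200).astype('uint8')
m[:, :205]=0; m[:,305:]=0
k,l,st,ce=cv2.connectedComponentsWithStats(m)
for i in range(1,k):
    if st[i,4]>300:
        cn=cv2.findContours((l==i).astype('uint8'),0,2)[0][0]
        print(st[i],ce[i].round(1),ray('',ce[i],.074,c).round(4), cv2.minEnclosingCircle(cn))
# column profiles for lips
for r in (70,130,150,200): print(r,g[r,212:300].tolist())
ho=cv2.HoughCircles(cv2.medianBlur(g[:270,200:310],3),cv2.HOUGH_GRADIENT,1,30,param1=80,param2=12,minRadius=20,maxRadius=30)
if ho is not None:
  for h in ho[0]: print('hough',h+[200,0,0],ray('',h[:2]+[200,0],.074,c).round(4))
cv2.imwrite('pics/w1c.png',cv2.resize(im[0:275,190:330],None,fx=2.15,fy=2.15,interpolation=cv2.INTER_CUBIC))
print(np.save('x.npy',0))
# scene & side lids
for n,(x,y,w,h) in dict(scene=(300,145,55,50),side=(245,222,70,70)).items():
    i=cv2.imread(f'pics/{n}0.png'); gg=cv2.cvtColor(i,cv2.COLOR_BGR2GRAY); mm=np.zeros_like(gg); mm[y:y+h,x:x+w]=gg[y:y+h,x:x+w]>232
    k,l,st,ce=cv2.connectedComponentsWithStats(mm)
    for j in range(1,k):
        if st[j,4]>25: print(n,st[j],ray(n,ce[j],.074).round(4))
E
```

```text
70 [136, 136, 135, 136, 135, 135, 120, 121, 119, 123, 140, 157, 161, 166, 118, 67, 170, 97, 135, 200, 201, 197, 197, 197, 198, 197, 197, 197, 199, 197, 199, 196, 198, 197, 197, 199, 198, 198, 196, 197, 198, 196, 198, 198, 199, 197, 198, 197, 196, 197, 199, 196, 197, 197, 198, 196, 197, 199, 195, 147, 144, 95, 84, 171, 165, 104, 80, 170, 176, 177, 162, 110, 136, 136, 135, 135, 136, 135, 134, 134, 134, 133, 133, 135, 134, 134, 133, 135]
130 [137, 135, 136, 135, 136, 135, 135, 135, 136, 134, 136, 135, 134, 135, 136, 121, 121, 122, 174, 162, 160, 124, 64, 169, 163, 161, 161, 162, 162, 149, 144, 164, 194, 200, 199, 198, 199, 197, 199, 198, 198, 197, 197, 197, 197, 197, 198, 199, 198, 197, 197, 196, 198, 197, 199, 198, 197, 198, 192, 162, 140, 130, 186, 182, 179, 179, 177, 163, 161, 161, 53, 114, 180, 175, 175, 151, 133, 136, 135, 135, 136, 137, 136, 136, 135, 135, 136, 136]
150 [71, 69, 70, 68, 68, 76, 134, 131, 129, 139, 139, 138, 135, 137, 136, 135, 136, 124, 140, 106, 153, 175, 177, 159, 51, 83, 184, 178, 177, 176, 177, 176, 176, 177, 177, 177, 177, 174, 177, 177, 178, 175, 177, 176, 1
[... 718 characters left out ...]
         23.89999962] [ 0.5696 -0.3471  0.074 ]
hough [263.5        183.5         27.20000076] [ 0.5924 -0.4247  0.074 ]
hough [268.5        233.5         20.39999962] [ 0.6098 -0.4828  0.074 ]
hough [256.5        139.5         28.29999924] [ 0.5755 -0.378   0.074 ]
None
scene [335 150  11   7  60] [ 0.61  -0.478  0.074]
scene [329 156  11   7  63] [ 0.5941 -0.4267  0.074 ]
scene [310 164  18  16 142] [ 0.5615 -0.3176  0.074 ]
side [ 245  222   70   60 1444] [ 0.6059 -0.3752  0.074 ]
side [247 244  14  16  30] [ 0.5133 -0.3814  0.074 ]
side [301 255  12  11  38] [ 0.6513 -0.4513  0.074 ]
side [245 257  35  35 509] [ 0.4934 -0.4841  0.074 ]
side [262 261  27  31 110] [ 0.5463 -0.4764  0.074 ]
```

View pics/w1c.png

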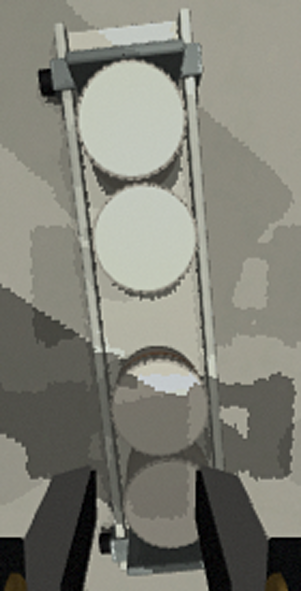

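```bash
python3 - <<'E'
from h import *
c=np.load('c1.npy',allow_pickle=True).item()
P=lambda u,v,z:ray('',(u,v),z,c)[:2]
print('lidcentres',[P(u,v,.074).round(4).tolist() for u,v in [(251,55.8),(257.9,110.2),(264,189.7),(266,234)]])
L=[P(u,v,.022) for u,v in[(223.8,70),(231.2,130),(233.3,150)]];Rr=[P(u,v,.022) for u,v in[(281,70),(286,130),(287,150)]]
for A in(L,Rr):
    d=A[0]-A[-1]; print(A[0],A[-1],'yaw',np.degrees(np.arctan2(-d[0],d[1])))
y=np.radians(17);ax=np.array([-np.sin(y),np.cos(y)]);ex=np.array([np.cos(y),np.sin(y)])
print('lip x coords L',[a@ex for a in L],'R',[a@ex for a in Rr])
for n,A in dict(lidx=[(251,55.8),(257.9,110.2),(264,189.7),(266,234)]).items(): print([(P(*p,.074)@ex).round(4) for p in A],[(P(*p,.074)@ax).round(4) for p in A])
g=cv2.cvtColor(cv2.imread('pics/w1.png'),cv2.COLOR_BGR2GRAY)
print(g[130:195,258].tolist()); print(g[130:195,265].tolist())
# stops: tops z .066 inner edges
print('stop top', P(251,28,.066)@ax, P(267,251,.066)@ax)
E
```

```text
lidcentres [[0.5543, -0.2964], [0.5712, -0.3475], [0.5944, -0.4317], [0.607, -0.484]]
[ 0.52198015 -0.30713423] [ 0.54920721 -0.39920679] yaw 16.47363474498541
[ 0.58961021 -0.29423223] [ 0.61687566 -0.38634102] yaw 16.48946935429467
lip x coords L [np.float64(0.40937474196336016), np.float64(0.4090687221946708), np.float64(0.4084926932291169)] R [np.float64(0.4778218710138382), np.float64(0.47781783867931965), np.float64(0.4769659495907069)]
[np.float64(0.4434), np.float64(0.4447), np.float64(0.4422), np.float64(0.439)] [np.float64(-0.4455), np.float64(-0.4994), np.float64(-0.5866), np.float64(-0.6403)]
[198, 197, 197, 201, 196, 146, 108, 86, 110, 184, 178, 178, 179, 177, 177, 178, 178, 178, 176, 176, 176, 178, 177, 176, 174, 176, 176, 178, 176, 178, 171, 110, 76, 78, 74, 74, 71, 98, 166, 181, 197, 192, 192, 193, 193, 200, 200, 202, 194, 127, 130, 131, 132, 131, 131, 113, 115, 115, 114, 113, 114, 114, 114, 112, 115]
[197, 197, 199, 180, 140, 108, 88, 111, 186, 180, 178, 179, 177, 177, 178, 176, 177, 178, 177, 177, 177, 178, 176, 177, 176, 176, 176, 176, 178, 181, 171, 66, 76, 74, 71, 84, 80, 143, 172, 196, 193, 193, 191, 193, 193, 200, 200, 198, 199, 198, 202, 194, 128, 130, 129, 112, 114, 114, 114, 113, 112, 112, 114, 114, 115]
stop top -0.4176095823264063 -0.6658579494451189
```

Lid spacings along the axis come out at 53.9, 87.2 and 53.7 mm, which matches expectations (a 33 mm gap). The rack yaw is 16.5° and the gap centre is at (0.583, -0.3895). Next I position the closed fingers over the gap.

```bash
python3 -c "
from h import *
mv([.583,-.3895,.19],16.5)"
```

```text
turn [-0.0013, -0.001, -0.0316] shift [0.0154, -0.0995, 0.2989] q [44.0, 44.0, -19.0, 72.0, 14.0, 67.0, 35.0] clk 1.37
```

step_arm(moves=[[[-0.0013,-0.001,-0.0316],[0.0154,-0.0995,0.1],0],[[-0.0013,-0.001,-0.0316],[0.0154,-0.0995,0.2],0],[[-0.0013,-0.001,-0.0316],[0.0154,-0.0995,0.3],0],[[-0.0013,-0.001,-0.0316],[0.0154,-0.0995,0.3],0],[[-0.0013,-0.001,-0.0316],[0.0154,-0.0995,0.3],0],[[-0.0013,-0.001,-0.0316],[0.0154,-0.0995,0.3],0]])

```text
clock: 1.87
eef_pos: [0.5832, -0.3909, 0.1908]
tcp_rot: [179.9, -0.0, 16.4]
wrist_force: [1.1, -0.5, 0.9]
width: 0.007
```

```bash
python3 -c "
from h import *
mv([.583,-.3895,.132],16.5); s=arm.state();print(s['wrist_force'],s['width'])
c=arm.get_calibration('wrist');im=arm.read_camera('wrist')[:,:,::-1]
cv2.imwrite('pics/w2.png',cv2.resize(im[100:384,130:390],None,fx=2,fy=2))"
```

```text
turn [0.0005, -0.0002, -0.0006] shift [0.0004, -0.0038, 0.1469] q [41.0, 48.0, -18.0, 83.0, 18.0, 52.0, 34.0] clk 1.87
[ 1.1443646  -0.53260518  0.91056304] 0.006917715093179666
```

View pics/w2.png

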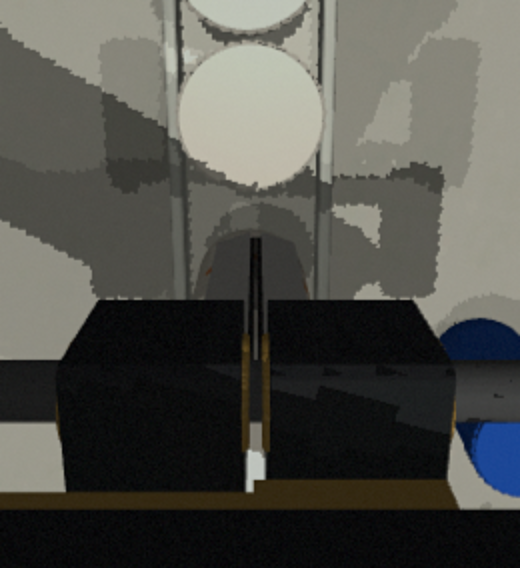

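The closed fingers (crop column 255) are centred between the lips (180 and 325) and just beyond the nearer lid, whose edge is at row 187. I'll lower them in two stages while watching the force.

step_arm(moves=[[[0.0005,0,0],[0,-0.004,0.02],0],[[0.0005,0,0],[0,-0.004,0.04],0],[[0.0005,0,0],[0,-0.004,0.06],0],[[0.0005,0,0],[0,-0.004,0.075],0],[[0.0005,0,0],[0,-0.004,0.075],0]])

```text
clock: 2.33
eef_pos: [0.5827, -0.3894, 0.1603]
tcp_rot: [-180.0, -0.0, 16.4]
wrist_force: [-1.1, 0.7, -0.8]
width: 0.003
```

step_arm(moves=[[[0,0,0],[0,0,0.02],0],[[0,0,0],[0,0,0.04],0],[[0,0,0],[0,0,0.06],0],[[0,0,0],[0,0,0.075],0],[[0,0,0],[0,0,0.075],0]])

```text
clock: 2.75
eef_pos: [0.5818, -0.3889, 0.1282]
tcp_rot: [-179.9, 0.1, 16.4]
wrist_force: [-1.8, 0.4, -1.2]
width: 0.005
```

```bash
cat >> h.py <<'E'
Y=np.radians(16.5);EX=np.array([np.cos(Y),np.sin(Y),0]);EY=np.array([-np.sin(Y),np.cos(Y),0])
def st():
    s=arm.state();print('rack xy',(s['eef_pos']@EX).round(4),(s['eef_pos']@EY).round(4),'z',s['eef_pos'][2].round(4),'F rack',(s['wrist_force']@EX).round(2),(s['wrist_force']@EY).round(2),s['wrist_force'][2].round(2),'w',round(s['width'],3),'clk',round(s['clock'],2))
E
python3 -c "
from h import *
st()"
```

```text
rack xy 0.4474 -0.5381 z 0.1282 F rack -1.64 0.94 -1.2 w 0.005 clk 2.75
```

step_arm(moves=[[[0,0,0],[0,-0.004,0],0],[[0,0,0],[0,-0.008,0],0],[[0,0,0],[0,-0.012,0],0],[[0,0,0],[0,-0.016,0],0],[[0,0,0],[0,-0.018,0],0],[[0,0,0],[0,-0.018,0],0]])

```text
clock: 3.25
eef_pos: [0.58, -0.3822, 0.1286]
tcp_rot: [-179.9, 0.1, 16.4]
wrist_force: [0.2, -0.0, 0.3]
width: 0.005
```

```bash
python3 -c "
from h import *
st()"
```

```text
rack xy 0.4476 -0.5311 z 0.1286 F rack 0.18 -0.1 0.31 w 0.005 clk 3.25
```

step_arm(moves=[[[0,0,0],[0,-0.002,0],0],[[0,0,0],[0,-0.004,0],0],[[0,0,0],[0,-0.006,0],0],[[0,0,0],[0,-0.006,0],0]])

```text
clock: 3.58
eef_pos: [0.5793, -0.3799, 0.1287]
tcp_rot: [-179.9, 0.1, 16.4]
wrist_force: [-0.1, -1.6, 0.1]
width: 0.002
```

```bash
python3 -c "
from h import *
st()"
```

```text
rack xy 0.4475 -0.5287 z 0.1287 F rack -0.58 -1.5 0.14 w 0.002 clk 3.58
```

step_arm(moves=[[[0,0,0],[0,-0.002,0],0],[[0,0,0],[0,-0.004,0],0],[[0,0,0],[0,-0.005,0],0],[[0,0,0],[0,-0.005,0],0]])

```text
clock: 3.92
eef_pos: [0.5789, -0.3795, 0.129]
tcp_rot: [179.9, 0.0, 16.4]
wrist_force: [2.0, -5.1, -1.0]
width: 0.004
```

```bash
python3 -c "
from h import *
st()"
```

```text
rack xy 0.4473 -0.5282 z 0.129 F rack 0.47 -5.42 -0.96 w 0.004 clk 3.92
```

step_arm(moves=[[[0,0,0],[0,-0.002,0],0],[[0,0,0],[0,-0.004,0],0],[[0,0,0],[0,-0.005,0],0],[[0,0,0],[0,-0.005,0],0]])

```text
clock: 4.25
eef_pos: [0.5785, -0.3793, 0.1294]
tcp_rot: [179.7, 0.0, 16.3]
wrist_force: [2.5, -5.5, -2.0]
width: 0.003
```

```bash
python3 -c "
from h import *
st()"
```

```text
rack xy 0.447 -0.528 z 0.1294 F rack 0.83 -5.93 -1.99 w 0.003 clk 4.25
```

The push met about 6 N with no further motion, so the +y pair is against its stop (finger y = -0.528). Now I back off and push the other pair the opposite way.

step_arm(moves=[[[0,0,0],[0,0.005,0],0],[[0,0,0],[0,0.01,0],0],[[0,0,0],[0,0.015,0],0],[[0,0,0],[0,0.02,0],0],[[0,0,0],[0,0.025,0],0],[[0,0,0],[0,0.03,0],0],[[0,0,0],[0,0.03,0],0]])

```text
clock: 4.83
eef_pos: [0.5819, -0.3911, 0.1293]
tcp_rot: [179.7, 0.0, 16.3]
wrist_force: [0.4, -0.3, 0.5]
width: 0.005
```

```bash
python3 -c "
from h import *
st()"
```

```text
rack xy 0.4468 -0.5403 z 0.1293 F rack 0.26 -0.37 0.47 w 0.005 clk 4.83
```

step_arm(moves=[[[0,0,0],[0,0.003,0],0],[[0,0,0],[0,0.006,0],0],[[0,0,0],[0,0.009,0],0],[[0,0,0],[0,0.012,0],0],[[0,0,0],[0,0.012,0],0]])

```text
clock: 5.25
eef_pos: [0.5833, -0.3961, 0.1294]
tcp_rot: [179.7, 0.0, 16.3]
wrist_force: [0.1, -0.1, 0.2]
width: 0.006
```

```bash
python3 -c "
from h import *
st()"
```

```text
rack xy 0.4468 -0.5454 z 0.1294 F rack 0.02 -0.15 0.17 w 0.006 clk 5.25
```

step_arm(moves=[[[0,0,0],[0,0.003,0],0],[[0,0,0],[0,0.006,0],0],[[0,0,0],[0,0.009,0],0],[[0,0,0],[0,0.009,0],0]])

```text
clock: 5.58
eef_pos: [0.5843, -0.3993, 0.1293]
tcp_rot: [179.8, 0.0, 16.3]
wrist_force: [-1.0, 1.0, 0.6]
width: 0.008
```

```bash
python3 -c "
from h import *
st()"
```

```text
rack xy 0.4468 -0.5488 z 0.1293 F rack -0.69 1.27 0.62 w 0.008 clk 5.58
```

step_arm(moves=[[[0,0,0],[0,0.003,0],0],[[0,0,0],[0,0.006,0],0],[[0,0,0],[0,0.009,0],0],[[0,0,0],[0,0.012,0],0],[[0,0,0],[0,0.012,0],0]])

```text
clock: 6.0
eef_pos: [0.5857, -0.4043, 0.1293]
tcp_rot: [179.7, 0.0, 16.3]
wrist_force: [-0.1, 1.2, 1.0]
width: 0.005
```

```bash
python3 -c "
from h import *
st()"
```

```text
rack xy 0.4467 -0.554 z 0.1293 F rack 0.22 1.15 0.95 w 0.005 clk 6.0
```

step_arm(moves=[[[0,0,0],[0,0.003,0],0],[[0,0,0],[0,0.006,0],0],[[0,0,0],[0,0.009,0],0],[[0,0,0],[0,0.009,0],0]])

```text
clock: 6.33
eef_pos: [0.5867, -0.4082, 0.1293]
tcp_rot: [179.7, -0.0, 16.3]
wrist_force: [-0.6, 1.3, 0.4]
width: 0.005
```

```bash
python3 -c "
from h import *
st()"
```

```text
rack xy 0.4466 -0.5581 z 0.1293 F rack -0.19 1.36 0.45 w 0.005 clk 6.33
```

step_arm(moves=[[[0,0,0],[0,0.002,0],0],[[0,0,0],[0,0.004,0],0],[[0,0,0],[0,0.006,0],0],[[0,0,0],[0,0.006,0],0]])

```text
clock: 6.67
eef_pos: [0.5873, -0.4101, 0.1293]
tcp_rot: [179.8, 0.0, 16.3]
wrist_force: [-1.0, 2.7, 2.2]
width: 0.005
```

```bash
python3 -c "
from h import *
st()"
```

```text
rack xy 0.4466 -0.56 z 0.1293 F rack -0.18 2.85 2.19 w 0.005 clk 6.67
```

step_arm(moves=[[[0,0,0],[0,0.002,0],0],[[0,0,0],[0,0.004,0],0],[[0,0,0],[0,0.005,0],0],[[0,0,0],[0,0.005,0],0]])

```text
clock: 7.0
eef_pos: [0.5875, -0.4104, 0.1293]
tcp_rot: [180.0, 0.1, 16.3]
wrist_force: [-2.5, 5.3, 3.8]
width: 0.007
```

```bash
python3 -c "
from h import *
st()"
```

```text
rack xy 0.4468 -0.5603 z 0.1293 F rack -0.87 5.75 3.79 w 0.007 clk 7.0
```

step_arm(moves=[[[0,0,0],[0,0.002,0],0],[[0,0,0],[0,0.004,0],0],[[0,0,0],[0,0.005,0],0],[[0,0,0],[0,0.005,0],0]])

```text
clock: 7.33
eef_pos: [0.5877, -0.4106, 0.1293]
tcp_rot: [-179.9, 0.1, 16.3]
wrist_force: [-4.0, 6.4, 4.9]
width: 0.003
```

```bash
python3 -c "
from h import *
st()"
```

```text
rack xy 0.4469 -0.5606 z 0.1293 F rack -2.03 7.31 4.92 w 0.003 clk 7.33
```

Both pairs are against their stops. The finger travelled 32.3 mm between contacts, which plus the finger width gives about a 50 mm gap, centred at rack y = -0.5443. I'll back off, rise and check by camera.

step_arm(moves=[[[0,0,0],[0,-0.02,0],0],[[0,0,0],[0,-0.04,0],0],[[0,0,0],[0,-0.04,0],0],[[0,0,0],[0,-0.04,-0.07],0],[[0,0,0],[0,-0.04,-0.15],0],[[0,0,0],[0,-0.04,-0.25],0],[[0,0,0],[0,-0.04,-0.35],0],[[0,0,0],[0,-0.04,-0.45],0],[[0,0,0],[0,-0.04,-0.45],0],[[0,0,0],[0,-0.04,-0.45],0]])

```text
clock: 8.17
eef_pos: [0.585, -0.3967, 0.313]
tcp_rot: [179.8, -0.1, 16.3]
wrist_force: [0.1, 0.3, -0.4]
width: 0.006
```

```bash
python3 -c "
from h import *
st()
c=arm.get_calibration('wrist');im=arm.read_camera('wrist')[:,:,::-1];cv2.imwrite('pics/w3f.png',im)
np.save('c3.npy',c,allow_pickle=True)
cv2.imwrite('pics/w3.png',cv2.resize(im[60:330,180:340],None,fx=2.2,fy=2.2,interpolation=cv2.INTER_CUBIC))
mv([.467,.358,.25],16.5)"
```

```text
rack xy 0.4482 -0.5465 z 0.313 F rack 0.17 0.23 -0.35 w 0.006 clk 8.17
turn [-0.0, 0.0004, -0.0011] shift [0.2492, -1.8916, 0.1505] q [42.0, 42.0, -20.0, 76.0, 15.0, 65.0, 37.0] clk 8.22
```

View pics/w3.png

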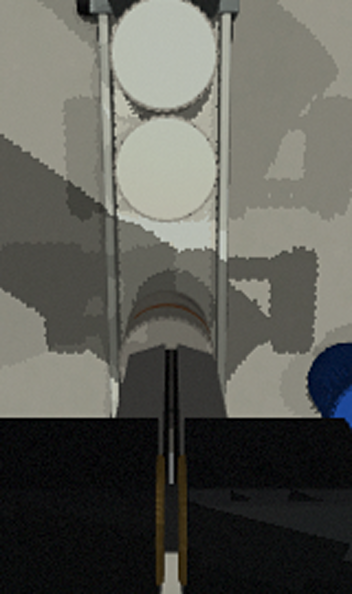

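The +y pair touches lid to lid and rests against its stop. The other pair is hidden behind the fingers, so I'll take one quick view from further back with the jaws open.

step_arm(moves=[[[0,0,0],[0,0.09,-0.05],1],[[0,0,0],[0,0.18,-0.05],1],[[0,0,0],[0,0.18,-0.05],1],[[0,0,0],[0,0.18,-0.05],1],[[0,0,0],[0,0.18,-0.05],1],[[0,0,0],[0,0.18,-0.05],1],[[0,0,0],[0,0.18,-0.05],1],[[0,0,0],[0,0.18,-0.05],1]])

```text
clock: 8.88
eef_pos: [0.6043, -0.4642, 0.3303]
tcp_rot: [-180.0, 0.1, 16.4]
wrist_force: [-0.4, -0.5, 0.1]
width: 0.532
```

```bash
python3 -c "
from h import *
st()
c=arm.get_calibration('wrist');im=arm.read_camera('wrist')[:,:,::-1];cv2.imwrite('pics/w4f.png',im)
np.save('c4.npy',c,allow_pickle=True)
cv2.imwrite('pics/w4.png',cv2.resize(im[0:280,190:330],None,fx=2.1,fy=2.1,interpolation=cv2.INTER_CUBIC))
mv([.467,.358,.25],16.5);mv([.526,.0,.3],16.5)"
```

```text
rack xy 0.4475 -0.6167 z 0.3303 F rack -0.51 -0.37 0.09 w 0.532 clk 8.88
turn [-0.0, 0.0004, -0.0007] shift [0.2506, -2.0695, 0.2011] q [44.0, 46.0, -20.0, 62.0, 15.0, 74.0, 42.0] clk 8.93
turn [-0.0, 0.0004, -0.0007] shift [0.1397, -1.1692, 0.0762] q [44.0, 46.0, -20.0, 62.0, 15.0, 74.0, 42.0] clk 8.93
```

View pics/w4.png

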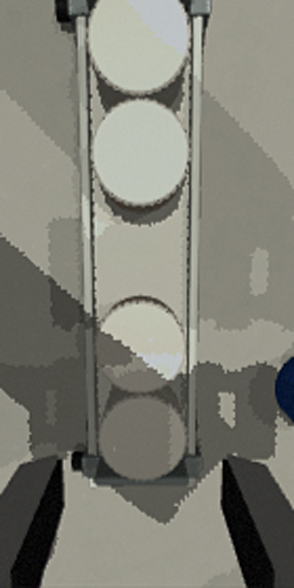

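The view shows both pairs spread: lid-to-lid contact at each end, stops at crop rows ~10 and ~465, and the gap spanning crop rows 205–303. I'll compute the gap centre from the pixels and get the red pot's position.

```bash
python3 - <<'E'
from h import *
c=np.load('c4.npy',allow_pickle=True).item()
g=cv2.cvtColor(cv2.imread('pics/w4f.png'),cv2.COLOR_BGR2GRAY)
print(g[90:108,257].tolist(),g[136:152,257].tolist())
pts=[(139,152),(142,346),(142,436)]
Q=[ray('',(190+u/2.1,v/2.1),.074,c) for u,v in[(141,152),(142,346),(142,436)]]
for q in Q: print(q.round(4),(q@EX).round(4),(q@EY).round(4))
L=[ray('',(190+u/2.1,v/2.1),.022,c)@EX for u,v in[(80,60),(84,210),(88,280)]];print('lips L',np.round(L,4),[ (ray('',(190+u/2.1,v/2.1),.022,c)@EX).round(4) for u,v in[(197,60),(195,210),(195,280)]])
m=(Q[0]+Q[1])/2;print('mid',m,np.linalg.norm(Q[0]-Q[1]),(m@EX),(m@EY))
# red pot two-view
for n in('scene','side'):
    im=cv2.imread(f"pics/{n}0.png"); hsv=cv2.cvtColor(im,cv2.COLOR_BGR2HSV)
E
```

```text
[194, 193, 194, 194, 194, 192, 175, 130, 75, 53, 52, 63, 74, 75, 90, 87, 109, 180] [172, 171, 172, 170, 137, 61, 72, 130, 173, 193, 192, 190, 191, 191, 190, 191]
[ 0.5702 -0.3456  0.074 ] 0.4486 -0.4933
[ 0.5995 -0.4438  0.074 ] 0.4488 -0.5958
[ 0.6145 -0.4948  0.074 ] 0.4486 -0.6489
lips L [0.4129 0.413  0.4145] [np.float64(0.4815), np.float64(0.4818), np.float64(0.4826)]
mid [ 0.58487514 -0.39469658  0.074     ] 0.10244199075765494 0.4486899433457033 -0.5445563878035952
```

step_arm(moves=[[[0,0,0],[0.12,-0.99,0.07],1],[[0,0,0],[0.12,-0.99,0.07],1],[[0,0,0],[0.12,-0.99,0.07],1],[[0,0,0],[0.12,-0.99,0.07],1],[[0,0,0],[0.12,-0.99,0.07],1],[[0,0,0],[0.12,-0.99,0.07],1],[[0,0,0],[0.12,-0.99,0.07],1],[[0,0,0],[0.12,-0.99,0.07],1],[[0,0,0],[0.12,-0.99,0.07],1],[[0,0,0],[0.12,-0.99,0.07],1]])

```text
clock: 9.77
eef_pos: [0.5375, -0.0658, 0.3031]
tcp_rot: [-179.9, 0.0, 16.7]
wrist_force: [-0.6, 0.1, -0.2]
width: 0.999
```

```bash
python3 -c "
from h import *
st();mv([.467,.29,.26],16.5)"
```

```text
rack xy 0.4966 -0.2157 z 0.3031 F rack -0.55 0.31 -0.23 w 0.999 clk 9.77
turn [-0.0006, 0.0001, 0.0009] shift [0.0862, -0.9024, 0.1092] q [19.0, 28.0, -22.0, 104.0, 13.0, 50.0, 7.0] clk 9.77
```

The camera mid (0.4487, -0.5446) agrees with the felt mid (-0.5443). On to the red pot.

step_arm(moves=[[[0,0,0],[0.086,-0.9,0.11],1],[[0,0,0],[0.086,-0.9,0.11],1],[[0,0,0],[0.086,-0.9,0.11],1],[[0,0,0],[0.086,-0.9,0.11],1],[[0,0,0],[0.086,-0.9,0.11],1],[[0,0,0],[0.086,-0.9,0.11],1],[[0,0,0],[0.086,-0.9,0.11],1],[[0,0,0],[0.086,-0.9,0.11],1],[[0,0,0],[0.086,-0.9,0.11],1],[[0,0,0],[0.086,-0.9,0.11],1]])

```text
clock: 10.6
eef_pos: [0.4635, 0.2984, 0.26]
tcp_rot: [-179.5, -0.1, 17.3]
wrist_force: [-0.6, 0.8, -0.0]
width: 1.001
```

```bash
cat > red.py <<'E'
from h import *
st()
c=arm.get_calibration('wrist');im=arm.read_camera('wrist')[:,:,::-1];cv2.imwrite('pics/w5.png',im)
hsv=cv2.cvtColor(im,cv2.COLOR_BGR2HSV)
m=(((hsv[...,0]<8)|(hsv[...,0]>172))&(hsv[...,1]>120)&(hsv[...,2]>60)).astype('uint8')
cn=max(cv2.findContours(m,0,2)[0],key=cv2.contourArea)
e=cv2.fitEllipse(cv2.convexHull(cn)); print(e,cv2.boundingRect(cn))
q=ray('',e[0],.060,c);print('red',q,'r px',285*.024/(c['eye'][2]-.06))
mv([q[0],q[1],.2],16.5)
E
python3 red.py
```

```text
rack xy 0.5291 0.1544 z 0.26 F rack -0.37 0.95 -0.03 w 1.001 clk 10.6
((277.9748840332031, 138.30694580078125), (47.631595611572266, 48.42037582397461), 7.526527404785156) (255, 114, 48, 49)
red [0.46731556 0.35848793 0.06      ] r px 24.309957258514693
turn [-0.0015, -0.0001, 0.0036] shift [0.0533, -0.1514, 0.1505] q [-21.0, 32.0, -22.0, 105.0, 16.0, 45.0, -33.0] clk 10.65
```

View pics/w5.png

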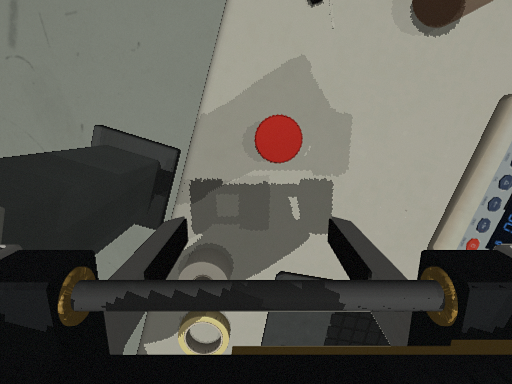

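The red lid is centred at pixel (278,138), with apparent radius 24 px as expected, so the pot is at (0.467, 0.3585). The label and tape rolls lie clear below and the amber bottle is clear at upper right.

step_arm(moves=[[[-0.0015,0,0.0036],[0.053,-0.08,0.05],1],[[-0.0015,0,0.0036],[0.053,-0.151,0.1],1],[[-0.0015,0,0.0036],[0.053,-0.151,0.15],1],[[-0.0015,0,0.0036],[0.053,-0.151,0.15],1],[[-0.0015,0,0.0036],[0.053,-0.151,0.15],1],[[-0.0015,0,0.0036],[0.053,-0.151,0.15],1]])

```text
clock: 11.15
eef_pos: [0.4685, 0.3565, 0.2012]
tcp_rot: [179.9, -0.1, 16.4]
wrist_force: [-0.1, 1.2, 0.2]
width: 0.998
```

```bash
python3 -c "
from h import *
st();mv([.4673,.3585,.128],16.5)"
```

```text
rack xy 0.5504 0.2088 z 0.2012 F rack 0.27 1.14 0.21 w 0.998 clk 11.15
turn [0.0004, -0.0004, -0.0008] shift [-0.0017, -0.0058, 0.1829] q [-28.0, 39.0, -19.0, 102.0, 18.0, 42.0, -40.0] clk 11.15
```

step_arm(moves=[[[0.0004,-0.0004,0],[-0.002,-0.006,0.04],1],[[0.0004,-0.0004,0],[-0.002,-0.006,0.08],1],[[0.0004,-0.0004,0],[-0.002,-0.006,0.12],1],[[0.0004,-0.0004,0],[-0.002,-0.006,0.15],1],[[0.0004,-0.0004,0],[-0.002,-0.006,0.18],1],[[0.0004,-0.0004,0],[-0.002,-0.006,0.18],1]])

```text
clock: 11.65
eef_pos: [0.4671, 0.3571, 0.1279]
tcp_rot: [179.9, 0.1, 16.3]
wrist_force: [0.1, 0.6, -0.2]
width: 1.002
```

```bash
python3 -c "
from h import *
st();mv([.4673,.3585,.128],16.5)"
```

```text
rack xy 0.5493 0.2098 z 0.1279 F rack 0.32 0.58 -0.21 w 1.002 clk 11.65
turn [0.0004, 0.0006, -0.0012] shift [0.0014, -0.0032, -0.0002] q [-30.0, 45.0, -16.0, 104.0, 21.0, 33.0, -43.0] clk 11.65
```

step_arm(moves=[[[0,0,0],[0.001,-0.004,0],0.6],[[0,0,0],[0.001,-0.004,0],0.6],[[0,0,0],[0.001,-0.004,0],0.6],[[0,0,0],[0.001,-0.004,0],0.6],[[0,0,0],[0.001,-0.004,0],0.3],[[0,0,0],[0.001,-0.004,0],0.3],[[0,0,0],[0.001,-0.004,0],0.3],[[0,0,0],[0.001,-0.004,0],0.3],[[0,0,0],[0.001,-0.004,0],0.3],[[0,0,0],[0.001,-0.004,0],0.3]])

```text
clock: 12.48
eef_pos: [0.467, 0.3588, 0.1281]
tcp_rot: [179.9, 0.1, 16.3]
wrist_force: [-0.7, -0.4, 0.8]
width: 0.5
```

```bash
python3 -c "
from h import *
st();mv([.4673,.3585,.128],16.5)"
```

```text
rack xy 0.5497 0.2114 z 0.1281 F rack -0.81 -0.16 0.84 w 0.5 clk 12.48
turn [0.0004, 0.0006, -0.0012] shift [0.0005, 0.0009, 0.0001] q [-30.0, 45.0, -16.0, 104.0, 21.0, 33.0, -43.0] clk 12.48
```

Gripped on the lid (47 mm). Lifting straight up.

step_arm(moves=[[[0.0004,0.0006,-0.001],[0,0,-0.03],0.3],[[0.0004,0.0006,-0.001],[0,0,-0.08],0.3],[[0.0004,0.0006,-0.001],[0,0,-0.15],0.3],[[0.0004,0.0006,-0.001],[0,0,-0.22],0.3],[[0.0004,0.0006,-0.001],[0,0,-0.28],0.3],[[0.0004,0.0006,-0.001],[0,0,-0.3],0.3],[[0.0004,0.0006,-0.001],[0,0,-0.3],0.3]])

```text
clock: 13.07
eef_pos: [0.468, 0.3597, 0.2505]
tcp_rot: [-179.9, -0.3, 16.5]
wrist_force: [-0.4, 1.4, -0.8]
width: 0.501
```

```bash
python3 -c "
from h import *
st();mv([.535,-.01,.25],16.5)"
```

```text
rack xy 0.5509 0.212 z 0.2505 F rack -0.0 1.44 -0.84 w 0.501 clk 13.07
turn [-0.0005, -0.0014, -0.0003] shift [-0.1012, 0.9339, -0.0006] q [-27.0, 36.0, -21.0, 100.0, 16.0, 47.0, -39.0] clk 13.07
```

step_arm(moves=[[[0,-0.001,0],[-0.01,0.08,0],0.3],[[0,-0.001,0],[-0.02,0.17,0],0.3],[[0,-0.001,0],[-0.03,0.27,0],0.3],[[0,-0.001,0],[-0.04,0.37,0],0.3],[[0,-0.001,0],[-0.05,0.47,0],0.3],[[0,-0.001,0],[-0.06,0.57,0],0.3],[[0,-0.001,0],[-0.07,0.67,0],0.3],[[0,-0.001,0],[-0.08,0.77,0],0.3],[[0,-0.001,0],[-0.09,0.86,0],0.3],[[0,-0.001,0],[-0.1,0.93,0],0.3]])

```text
clock: 13.9
eef_pos: [0.5343, -0.0124, 0.2479]
tcp_rot: [-179.9, 0.1, 16.3]
wrist_force: [1.5, 1.0, -2.3]
width: 0.502
```

```bash
python3 -c "
from h import *
t=.4488*EX-.5444*EY; print(t)
st();mv([t[0],t[1],.25],16.5)"
```

```text
[ 0.58493625 -0.39451538  0.        ]
rack xy 0.5087 -0.1636 z 0.2479 F rack 1.7 0.56 -2.27 w 0.502 clk 13.9
turn [-0.0004, 0.0007, -0.0012] shift [-0.1463, 0.9525, -0.006] q [13.0, 32.0, -22.0, 108.0, 17.0, 43.0, -2.0] clk 13.9
```

step_arm(moves=[[[0,0,-0.001],[-0.015,0.1,0],0.3],[[0,0,-0.001],[-0.03,0.2,0],0.3],[[0,0,-0.001],[-0.046,0.3,0],0.3],[[0,0,-0.001],[-0.061,0.4,0],0.3],[[0,0,-0.001],[-0.077,0.5,0],0.3],[[0,0,-0.001],[-0.092,0.6,0],0.3],[[0,0,-0.001],[-0.108,0.7,0],0.3],[[0,0,-0.001],[-0.123,0.8,0],0.3],[[0,0,-0.001],[-0.138,0.89,0],0.3],[[0,0,-0.001],[-0.146,0.95,0],0.3]])

```text
clock: 14.73
eef_pos: [0.5826, -0.3985, 0.2447]
tcp_rot: [-179.9, 0.3, 16.2]
wrist_force: [-0.1, -0.5, -1.7]
width: 0.501
```

```bash
cat > go.py <<'E'
from h import *
import sys
t=.4488*EX-.5444*EY
st();mv([t[0],t[1],float(sys.argv[1])],16.5)
E
python3 go.py .22
```

```text
rack xy 0.4454 -0.5476 z 0.2447 F rack -0.26 -0.39 -1.73 w 0.501 clk 14.73
turn [-0.0004, 0.0019, -0.0015] shift [0.0088, -0.0079, 0.0618] q [44.0, 46.0, -22.0, 79.0, 19.0, 59.0, 34.0] clk 14.73
```

step_arm(moves=[[[-0.0004,0.002,-0.0015],[0.009,-0.008,0.03],0.3],[[-0.0004,0.002,-0.0015],[0.009,-0.008,0.062],0.3],[[-0.0004,0.002,-0.0015],[0.009,-0.008,0.062],0.3],[[-0.0004,0.002,-0.0015],[0.009,-0.008,0.062],0.3],[[-0.0004,0.002,-0.0015],[0.009,-0.008,0.062],0.3]])

```text
clock: 15.15
eef_pos: [0.5854, -0.3927, 0.2196]
tcp_rot: [-179.9, -0.0, 16.6]
wrist_force: [1.0, 0.5, -1.7]
width: 0.502
```

```bash
python3 go.py .215; python3 - <<'E'
from h import *
im=arm.read_camera('wrist')[:,:,::-1];cv2.imwrite('pics/w6.png',cv2.resize(im[80:360,150:370],None,fx=2.1,fy=2.1))
E
```

```text
rack xy 0.4498 -0.5428 z 0.2196 F rack 1.13 0.24 -1.68 w 0.502 clk 15.15
turn [-0.0004, -0.0, 0.0007] shift [-0.0024, 0.004, 0.0115] q [43.0, 47.0, -22.0, 81.0, 19.0, 56.0, 33.0] clk 15.15
```

View pics/w6.png

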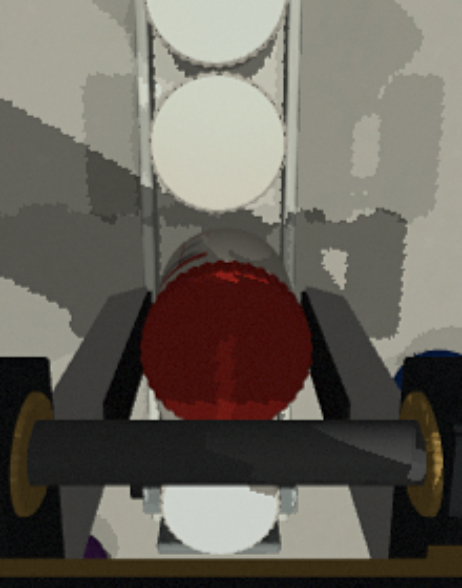

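The red pot hangs upright and centred between the lips, above the gap. I'll lower the body into the gap but stop before the lid level.

step_arm(moves=[[[0,0,0],[-0.0024,0.004,0.01],0.3],[[0,0,0],[-0.0024,0.004,0.02],0.3],[[0,0,0],[-0.0024,0.004,0.03],0.3],[[0,0,0],[-0.0024,0.004,0.04],0.3],[[0,0,0],[-0.0024,0.004,0.04],0.3]])

```text
clock: 15.62
eef_pos: [0.5847, -0.3946, 0.2032]
tcp_rot: [-179.9, 0.0, 16.6]
wrist_force: [-0.3, 0.1, -0.9]
width: 0.5
```

```bash
python3 go.py .185
```

```text
rack xy 0.4485 -0.5444 z 0.2032 F rack -0.28 0.14 -0.93 w 0.5 clk 15.62
turn [-0.0005, 0.0002, 0.0007] shift [0.0008, 0.0001, 0.0454] q [43.0, 48.0, -22.0, 82.0, 20.0, 54.0, 33.0] clk 15.62
```

step_arm(moves=[[[-0.0005,0,0.0007],[0,0,0.01],0.3],[[-0.0005,0,0.0007],[0,0,0.02],0.3],[[-0.0005,0,0.0007],[0,0,0.03],0.3],[[-0.0005,0,0.0007],[0,0,0.04],0.3],[[-0.0005,0,0.0007],[0,0,0.045],0.3],[[-0.0005,0,0.0007],[0,0,0.045],0.3]])

```text
clock: 16.12
eef_pos: [0.5843, -0.3944, 0.1844]
tcp_rot: [-180.0, 0.1, 16.5]
wrist_force: [0.2, 0.7, -1.2]
width: 0.501
```

```bash
python3 go.py .165
```

```text
rack xy 0.4482 -0.5441 z 0.1844 F rack 0.38 0.6 -1.19 w 0.501 clk 16.12
turn [-0.0003, 0.0004, -0.0] shift [0.0015, 0.0008, 0.0484] q [43.0, 49.0, -21.0, 82.0, 20.0, 52.0, 33.0] clk 16.12
```

step_arm(moves=[[[0,0,0],[0,0,0.01],0.3],[[0,0,0],[0,0,0.02],0.3],[[0,0,0],[0,0,0.03],0.3],[[0,0,0],[0,0,0.045],0.3],[[0,0,0],[0,0,0.045],0.3],[[0,0,0],[0,0,0.045],0.3]])

```text
clock: 16.62
eef_pos: [0.584, -0.3943, 0.1657]
tcp_rot: [-179.9, 0.1, 16.5]
wrist_force: [0.5, 0.1, -2.8]
width: 0.501
```

```bash
python3 go.py .134
```

```text
rack xy 0.448 -0.5439 z 0.1657 F rack 0.49 -0.02 -2.75 w 0.501 clk 16.62
turn [-0.0005, 0.0006, -0.0] shift [0.0022, 0.0013, 0.0793] q [43.0, 50.0, -21.0, 83.0, 21.0, 51.0, 32.0] clk 16.62
```

The body is in the gap with no side force. I'll gently feel both sides with the pot body to centre it before the lid enters.

step_arm(moves=[[[0,0,0],[0.002,-0.003,0],0.3],[[0,0,0],[0.002,-0.006,0],0.3],[[0,0,0],[0.002,-0.008,0],0.3],[[0,0,0],[0.002,-0.008,0],0.3]])

```text
clock: 16.95
eef_pos: [0.5841, -0.3914, 0.1661]
tcp_rot: [-180.0, 0.1, 16.5]
wrist_force: [0.5, -1.2, -2.2]
width: 0.501
```

```bash
python3 go.py .134
```

```text
rack xy 0.4489 -0.5412 z 0.1661 F rack 0.2 -1.27 -2.2 w 0.501 clk 16.95
turn [-0.0001, 0.0005, -0.0] shift [-0.0001, 0.0081, 0.0803] q [43.0, 50.0, -21.0, 83.0, 21.0, 50.0, 32.0] clk 16.95
```

step_arm(moves=[[[0,0,0],[0,0.004,0],0.3],[[0,0,0],[0,0.008,0],0.3],[[0,0,0],[0,0.012,0],0.3],[[0,0,0],[0,0.014,0],0.3],[[0,0,0],[0,0.014,0],0.3]])

```text
clock: 17.37
eef_pos: [0.5856, -0.3963, 0.166]
tcp_rot: [-179.9, 0.1, 16.5]
wrist_force: [-0.7, 1.2, -1.8]
width: 0.498
```

```bash
python3 go.py .134
```

```text
rack xy 0.4489 -0.5463 z 0.166 F rack -0.32 1.33 -1.76 w 0.498 clk 17.37
turn [-0.0005, 0.0005, -0.0] shift [-0.0002, -0.0046, 0.08] q [43.0, 51.0, -21.0, 82.0, 21.0, 51.0, 32.0] clk 17.37
```

Symmetric light contacts at -0.5412 and -0.5463 put the centre at -0.5438. I'll centre and lower.

step_arm(moves=[[[-0.0003,0.0003,0],[0,-0.0065,0],0.3],[[-0.0003,0.0003,0],[0,-0.0065,0.0],0.3],[[-0.0003,0.0003,0],[0,-0.0065,0.006],0.3],[[-0.0003,0.0003,0],[0,-0.0065,0.012],0.3],[[-0.0003,0.0003,0],[0,-0.0065,0.02],0.3],[[-0.0003,0.0003,0],[0,-0.0065,0.02],0.3]])

```text
clock: 17.87
eef_pos: [0.5844, -0.3937, 0.157]
tcp_rot: [-179.9, 0.1, 16.5]
wrist_force: [-0.0, 0.5, -1.9]
width: 0.498
```

```bash
python3 go.py .134
```

```text
rack xy 0.4485 -0.5435 z 0.157 F rack 0.15 0.51 -1.87 w 0.498 clk 17.87
turn [-0.0004, 0.0006, -0.0] shift [0.0008, 0.0024, 0.0576] q [43.0, 51.0, -20.0, 83.0, 21.0, 50.0, 32.0] clk 17.87
```

step_arm(moves=[[[0,0,0],[0,0,0.005],0.3],[[0,0,0],[0,0,0.01],0.3],[[0,0,0],[0,0,0.015],0.3],[[0,0,0],[0,0,0.015],0.3]])

```text
clock: 18.2
eef_pos: [0.5841, -0.3936, 0.1504]
tcp_rot: [-179.9, 0.1, 16.5]
wrist_force: [-0.5, -0.0, -1.2]
width: 0.502
```

```bash
python3 go.py .134
```

```text
rack xy 0.4483 -0.5433 z 0.1504 F rack -0.48 0.12 -1.23 w 0.502 clk 18.2
turn [-0.0006, 0.0008, -0.0] shift [0.0014, 0.0029, 0.041] q [43.0, 51.0, -20.0, 83.0, 21.0, 49.0, 32.0] clk 18.2
```

The lid is in the gap without contact. I'll continue down to the floor.

step_arm(moves=[[[-0.0005,0.0006,0],[0.001,0.001,0.006],0.3],[[-0.0005,0.0006,0],[0.001,0.001,0.012],0.3],[[-0.0005,0.0006,0],[0.001,0.001,0.018],0.3],[[-0.0005,0.0006,0],[0.001,0.001,0.024],0.3],[[-0.0005,0.0006,0],[0.001,0.001,0.03],0.3],[[-0.0005,0.0006,0],[0.001,0.001,0.03],0.3]])

```text
clock: 18.7
eef_pos: [0.5843, -0.3937, 0.1377]
tcp_rot: [-179.9, 0.1, 16.5]
wrist_force: [-0.3, 0.1, -0.9]
width: 0.501
```

```bash
python3 go.py .134
```

```text
rack xy 0.4484 -0.5434 z 0.1377 F rack -0.3 0.16 -0.87 w 0.501 clk 18.7
turn [-0.0004, 0.0004, 0.0] shift [0.0009, 0.0025, 0.0093] q [42.0, 52.0, -20.0, 84.0, 21.0, 48.0, 32.0] clk 18.7
```

step_arm(moves=[[[0,0,0],[0,0,0.003],0.3],[[0,0,0],[0,0,0.006],0.3],[[0,0,0],[0,0,0.008],0.3],[[0,0,0],[0,0,0.008],0.3]])

```text
clock: 19.03
eef_pos: [0.5842, -0.3936, 0.1343]
tcp_rot: [-179.9, 0.1, 16.5]
wrist_force: [-0.3, 0.3, -1.9]
width: 0.496
```

```bash
python3 go.py .134
```

```text
rack xy 0.4483 -0.5434 z 0.1343 F rack -0.22 0.35 -1.93 w 0.496 clk 19.03
turn [-0.0004, 0.0004, 0.0] shift [0.0012, 0.0026, 0.0008] q [42.0, 53.0, -20.0, 84.0, 22.0, 48.0, 31.0] clk 19.03
```

step_arm(moves=[[[0,0,0],[0,0,0.001],0.3],[[0,0,0],[0,0,0.002],0.3],[[0,0,0],[0,0,0.003],0.3],[[0,0,0],[0,0,0.003],0.3]])

```text
clock: 19.37
eef_pos: [0.5843, -0.3938, 0.1341]
tcp_rot: [-180.0, 0.1, 16.5]
wrist_force: [-2.3, 1.2, 6.1]
width: 0.502
```

```bash
python3 go.py .134
```

```text
rack xy 0.4484 -0.5435 z 0.1341 F rack -1.89 1.78 6.07 w 0.502 clk 19.37
turn [-0.0002, 0.0004, -0.0] shift [0.001, 0.0023, 0.0003] q [42.0, 53.0, -20.0, 84.0, 22.0, 47.0, 31.0] clk 19.37
```

Seated (upward force at the expected height). I'll release by opening partway, then rise straight up.

step_arm(moves=[[[0,0,0],[0,0,0],0.65],[[0,0,0],[0,0,0],0.65],[[0,0,0],[0,0,0],0.65],[[0,0,0],[0,0,0],0.65],[[0,0,0],[0,0,0],0.65]])

```text
clock: 19.78
eef_pos: [0.5843, -0.3937, 0.1339]
tcp_rot: [-180.0, 0.1, 16.5]
wrist_force: [-0.3, 0.0, 0.6]
width: 0.648
```

step_arm(moves=[[[0,0,0],[0,0,-0.02],0.65],[[0,0,0],[0,0,-0.05],0.65],[[0,0,0],[0,0,-0.1],0.65],[[0,0,0],[0,0,-0.15],0.65],[[0,0,0],[0,0,-0.22],0.65],[[0,0,0],[0,0,-0.3],0.65],[[0,0,0],[0,0,-0.4],0.65],[[0,0,0],[0,0.1,-0.47],0.65],[[0,0,0],[0,0.18,-0.47],0.65],[[0,0,0],[0,0.18,-0.47],0.65]])

```text
clock: 20.62
eef_pos: [0.605, -0.4712, 0.3258]
tcp_rot: [179.4, -0.1, 16.1]
wrist_force: [-2.9, -1.2, -0.8]
width: 0.649
```

```bash
python3 - <<'E'
from h import *
st()
a=arm.read_camera('wrist')[:,:,::-1];b=arm.read_camera('side')[:,:,::-1];s=arm.read_camera('scene')[:,:,::-1]
f=lambda i,x,y,w,h:cv2.resize(i[y:y+h,x:x+w],(w*560//h,560),interpolation=cv2.INTER_CUBIC)
cv2.imwrite('pics/fin.png',np.hstack([f(a,190,0,140,280),f(b,225,210,100,110)])[:, :800])
# bystanders: change outside arm
for n,i in(('side',b),('scene',s)): cv2.imwrite(f'pics/{n}1.png',i)
E
```

```text
rack xy 0.4463 -0.6237 z 0.3258 F rack -3.08 -0.32 -0.79 w 0.649 clk 20.62
```

View pics/fin.png

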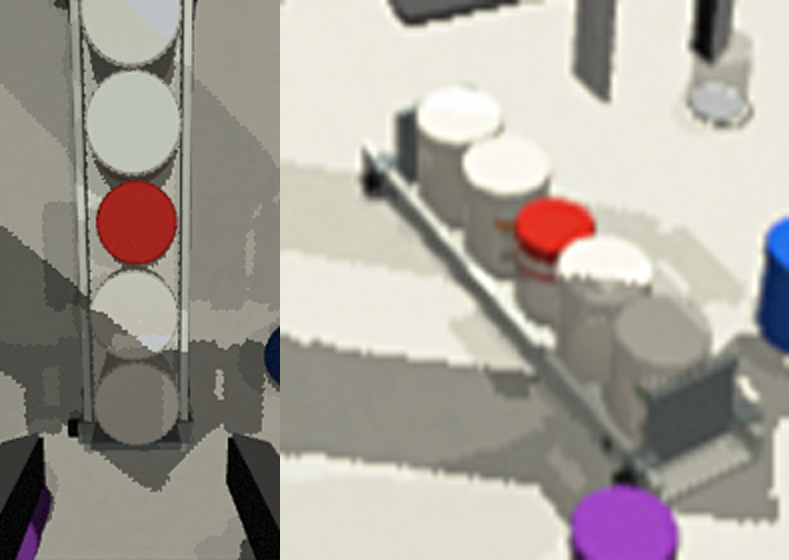

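The final view shows all five pots upright in line. The red lid is in the middle at wrist-crop (136,222), lower than its neighbours as it should be, and clear of the gripper. I'll let the arm settle and hand in.

step_arm(moves=[[[0,0,0],[0,0,-0.02],0.65],[[0,0,0],[0,0,-0.02],0.65],[[0,0,0],[0,0,-0.02],0.65],[[0,0,0],[0,0,-0.02],0.65]])

```text
clock: 21.1
eef_pos: [0.605, -0.4616, 0.3304]
tcp_rot: [-179.9, 0.0, 16.5]
wrist_force: [-0.1, 0.3, 0.4]
width: 0.65
```

```bash
python3 -c "
from h import *
st();print(arm.job_done())"
```

```text
rack xy 0.4489 -0.6144 z 0.3304 F rack 0.03 0.32 0.45 w 0.65 clk 21.1
the job is handed in; nothing more can be done
None
```

The red-lidded pot now stands in the middle of the rack, with two white-lidded pots on either side, and the job was handed in at about 21 s of the 67 s allowed.

- **Spreading the row:** I nudged each white pair to its end stop with the closed fingers, never reading more than about 7 N.
- **Placing the pot:** I gripped the red pot by its lid and carried it over the gap. I then felt both sides with about 1.3 N to centre it and lowered it onto the rack floor. It touched down at the expected height with about 6 N, and I released it there.

**Checks:**
- The last wrist and side views show five pots upright in line, the red one in the middle, with the gripper clear. The wrist force was near zero at hand-in.
- The felt and camera estimates of the gap centre agreed within 1 mm.
- The camera put the two middle white pots 102.4 mm apart against the nominal 104.2 mm. The finger-felt gap was also about 2 mm short, assuming a 16 mm finger. I took these as a camera scale error and finger width, since the lid went in without contact.
- I did not compare the bystanders numerically before and after. No unexpected contact force was felt on the way.

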